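# Pack the heating block and slide box, heavy part lowest

## Task

Pack the metal heating block and the small white slide box into the open carton, the heavy block at the bottom and the light box on top: lay the block flat, wells up, in the middle of the carton floor and let go, then set the slide box flat, lid up, on the block, centred on it and with its long sides along the block's. Set both down gently rather than dropping them, and leave the tube rack and the capped bottle where they stand.

Things in the scene. Friction and masses are not known exactly. Their poses are not given: they have to be found in the camera images.
- carton: Open-topped brown cardboard carton, fixed to the bench, flaps folded down flat on the outside. Outside 180 mm along its x, 230 mm along its y, 80 mm high; walls and floor 4 mm thick, so the inside is 172 x 222 mm and 76 mm deep. Origin: centre of its underside, on the bench top; z up.
- carton_floor (a point): Centre of the carton's inner floor, 4 mm above the bench; axes as the carton's.
- block_center (a point): Bare aluminium heating block, 100 mm along its x, 62 mm along its y, 40 mm high, about 0.45 to 0.7 kg, with two rows of four round wells 14 mm wide and 32 mm deep in its top. Loose, lying flat on the bench, wells up. This point is the centre of the block, 20 mm above its underside; z up.
- slidebox_center (a point): Shut white plastic microscope-slide box, 92 mm along its x, 58 mm along its y, 30 mm high, about 0.07 to 0.12 kg, with a dark seam round it, a paper label on its lid and a flush grey catch at the middle of its -y side. Loose, lying flat on the bench, lid up. This point is the centre of the box, 15 mm above its underside; z up.
- rack_center (a point): Bystander: white plastic rack, 95 mm along its x, 50 mm along its y, 35 mm high, with nine small grey-capped tubes whose caps reach 54 mm above the bench. Loose. This point lies 17.5 mm above its underside.
- bottle: Bystander: white plastic bottle with a red cap, 54 mm across and 110 mm tall, standing loose on the bench. Origin: centre of its underside.
Mind the look-alikes: they are no part of the job. What is shaped like the part that bears slidebox_center but brown or yellow is not meant.

How it is judged (in metres and radians):
On the way:
1. the heating block lies flat in the middle of the carton floor, let go (z of block_center in the frame of carton between 0.018 and 0.03 m and horizontal distance between block_center and carton_floor below 0.03 m and angle between block_center's own z axis and vertical below 0.17 rad and contact force between the fingers and block below 0.5 N), for 0.2 s.
At the end, for the whole second after the job is handed in: Block flat (within 10 degrees), wells up, on the carton floor, within 30 mm of its centre; slide box flat (10 degrees), lid up, on the block, within 20 mm of the block's centre, long sides within 15 degrees of the block's; both released and at rest; rack and bottle within 25 mm of their starts (all of step 1 and horizontal distance between slidebox_center and block_center below 0.02 m and z of slidebox_center in the frame of block_center between 0.03 and 0.041 m and angle between slidebox_center's own z axis and vertical below 0.17 rad and angle between the x axis of slidebox_center and the x axis of block_center, either way round below 0.26 rad and contact force between slidebox and block above 0.2 N and contact force between the fingers and slidebox below 0.5 N and linear speed of each of slidebox, block below 0.02 m/s); the robot touches nothing.
It fails at once if the tube rack is moved by more than 25 mm (distance of rack_center from where it was at the start of the episode above 0.025 m).
It fails at once if the capped bottle is moved by more than 25 mm (distance of bottle from where it was at the start of the episode above 0.025 m).
It fails at once if the block is dropped (falls freely at more than 0.7 m/s, as from 25 mm) (linear speed of block above 0.7 m/s and contact force between the fingers and block below 0.05 N).
It fails at once if the slide box is dropped (falls freely at more than 0.7 m/s, as from 25 mm) (linear speed of slidebox above 0.7 m/s and contact force between the fingers and slidebox below 0.05 N).
It also fails if it takes over 64 s, if anything falls off the work surface, if the arm or the gripper's body presses on something with over 40 N, if the wrist force passes 120 N, or if a joint passes its speed limit or range.

## Robot

A 6-joint arm with a two-finger parallel gripper is mounted at the origin on the work surface. World frame = base frame: x ahead of the robot, y to its left, z up, the work surface at z = 0. Lengths are in mm, angles in rad, forces in N, time in s.
With the tool pointing down it reaches from about 300 to 775 mm from the base axis. Payload 14.6 kg.
Tool frame: the origin (TCP) lies on the centre line of the jaws, within the pads' length; the fingertips stand 19 mm ahead of it and the grasp point (between the pads) is the TCP (bot.tip_reach is the distance from the TCP to the fingertips, in mm); y points along the fingers, x is the direction in which the jaws open and shut, and the axes are right-handed (so a half turn about y gives the same grasp; the last joint's range is limited). The gripper opens to 85 mm and grips with 20 to 120 N. Pads are 22 mm wide; open, the fingers measure 114 mm over their backs; the gripper's body (76 mm by 85 mm) begins 54 mm behind the grasp point. The pads swing forward as they close: fully open they stand 13 mm farther back than shut.
Start: joints at [-1.223, 0.3, 1.521, -0, 1.321, -0.067], TCP at [221.646, -503.351, 250.281] pointing down, gripper open.
Joint ranges: [-3.03, 3.03], [-0.79, 2.21], [0.23, 2.52], [-1.04, 4.18], [0, 3.07], [-2.55, 2.55]. Speed limits (rad/s): [2.22, 2.22, 2.57, 3.14, 3.14, 3.14].

## Interface

Orientations are given as a unit quaternion [w, x, y, z].
In Python, from rig import bot gives the robot as it stands. Calls block until the motion is done:
- bot.move_to(position, orientation): joint-space move of the TCP to a pose.
- bot.servo_line(position, attitude=None, speed=150, until_force=None): straight line of the TCP; attitude=None keeps the orientation; speed is the mean speed in mm/s. With until_force (N) it stops when the force on the tool has changed by that much, and returns True; else False.
- bot.move_joints(angles): joint-space move.
- bot.move_gripper(opening, grip_force=None): finger opening in mm; grip_force is the grip in N (None keeps the last); returns when the fingers have stopped.
- bot.dwell(seconds).
- bot.ik(position, orientation): joint angles nearest the present ones, or None.
- bot.read_state(): the state.
- bot.read_camera(name): name is "scene" or "top" or "wrist"; returns a dict with "image" (480x640x3 uint8, blue, green, red), "depth" (480x640 float32, mm along the optical axis (not along the pixel's ray), 0 where there is no reading), "fovy" (degrees; the focal length in pixels is half the picture's height over the tangent of half this angle, whatever the lens; pixels are square), "cx", "cy" (the principal point, pixels), "eye" and "attitude" of the camera in the world; the wrist camera has in their place "mount" (4x4, takes a point from camera to tool coordinates, whose origin is the TCP and whose axes are the tool frame's). Camera axes: x right, y down, z forward; pixel columns grow to the right and rows downward; lengths in mm; the calibration is good to about 2 mm. A picture is of the moment at which its call begins: read the wrist's pose just before it.
A pose or a line that the arm cannot do raises bot.MotionError and nothing moves.
- bot.finish_job(): hands the job in, once; it reports no verdict.
The state is a dict: "clock": time; "joint_positions": joint angles; "qvel": joint speeds; "effort": joint torques, N m; "ee_pos": TCP position; "tool_rot": TCP orientation; "ft_force": force on the tool from outside, world axes, zero at the start; "moment": the same for the moment, N m; "grip_width": finger opening in mm.
Only numpy, scipy, OpenCV 4.12 (cv2) and the standard library are available. Lean on these libraries where they do the work, as an engineer would, in place of code of your own. Each camera call takes 0.05 s, during which the arm holds its last target.

## Working session

There is one attempt and no reset: what is moved stays moved. The work goes in short steps, each a Python script; the robot and the scene stay as the last script left them, time stands still between calls to the robot, and variables do not carry over. Pictures are saved under pics/ and viewed, and the job is handed in when it is done.

```bash
ls; mkdir -p pics; cat > h.py <<'E'
import numpy as np, cv2
from rig import bot
from scipy.spatial.transform import Rotation as R
def rot(q): return R.from_quat([q[1],q[2],q[3],q[0]]).as_matrix()
def q4(M):
    q=R.from_matrix(M).as_quat(); return [q[3],q[0],q[1],q[2]]
def cam(n):
    s=bot.read_state(); c=bot.read_camera(n)
    if 'mount' in c:
        T=np.eye(4);T[:3,:3]=rot(s['tool_rot']);T[:3,3]=s['ee_pos'];T=T@np.array(c['mount'])
        Rm,e=T[:3,:3],T[:3,3]
    else: Rm,e=rot(c['attitude']),np.array(c['eye'])
    c['R'],c['e']=Rm,e; c['f']=240/np.tan(np.radians(c['fovy'])/2)
    return c
def cloud(c):
    v,u=np.mgrid[0:480,0:640]; d=c['depth']
    p=np.stack([(u-c['cx'])/c['f']*d,(v-c['cy'])/c['f']*d,d],-1)
    w=p@c['R'].T+c['e']; w[d==0]=np.nan; return w
E
python3 - <<'E'
from h import *
print(bot.read_state())
for n in ('top','scene','wrist'):
    c=cam(n); cv2.imwrite(f'pics/{n}0.png',c['image']); print(n,c['fovy'],c['cx'],c['cy'],c['e'],c['R'].round(3).tolist())
    np.savez(f'{n}0.npz',w=cloud(c),im=c['image'])
E
```

```text
pics
{'clock': 0.0, 'joint_positions': array([-1.22257109e+00,  3.00493123e-01,  1.52161201e+00, -1.06350276e-05,
        1.32071066e+00, -6.66053374e-02]), 'qvel': array([ 5.52049705e-04, -7.42452709e-04,  1.50828029e-03, -7.96983702e-05,
        3.13616124e-04, -7.95249712e-04]), 'effort': array([-1.54947415e-03, -5.43502343e+01, -3.61789584e+01, -1.12761024e-04,
        4.02244172e-03, -1.04613645e-05]), 'ee_pos': array([ 221.58478151, -503.14301486,  249.69614009]), 'tool_rot': array([ 0.5925062 , -0.59199233,  0.3866646 , -0.38596887]), 'ft_force': array([-0.40751948,  1.08503294,  0.02823578]), 'moment': array([-0.03030656,  0.03767506, -0.01481538]), 'grip_width': 86.00617507657576}
top 44.47728813931582 306.71993691348246 243.89161937786264 [ 389.30387411   -9.91692256 1106.34728467] [[-0.01, -0.985, 0.175], [-1.0, 0.008, -0.012], [0.011, -0.175, -0.985]]
scene 56.16226929330214 318.9829216378123 236.91380584244342 [1142.94846598  491.81949469  827.48007083] [[-0.69, 0.507, -0.517], [0.724, 0.488, -0.488], [0.005, -0.711, -0.703]]
wrist 71.68342452452684 322.76820254010255 235.5729729499948 [ 282.9310252  -476.19729582  374.11241823] [[0.403, -0.883, -0.242], [-0.915, -0.389, -0.105], [-0.001, 0.264, -0.965]]
```

View pics/top0.png

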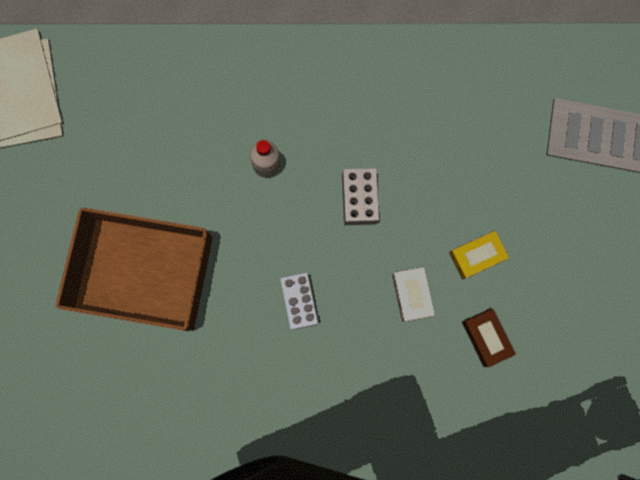

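View pics/scene0.png

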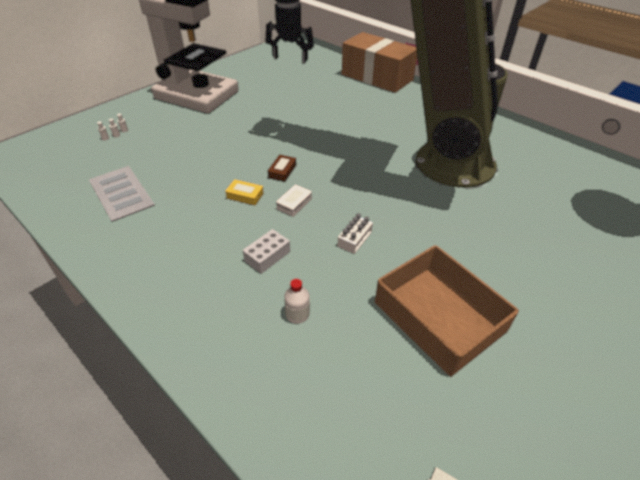

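View pics/wrist0.png

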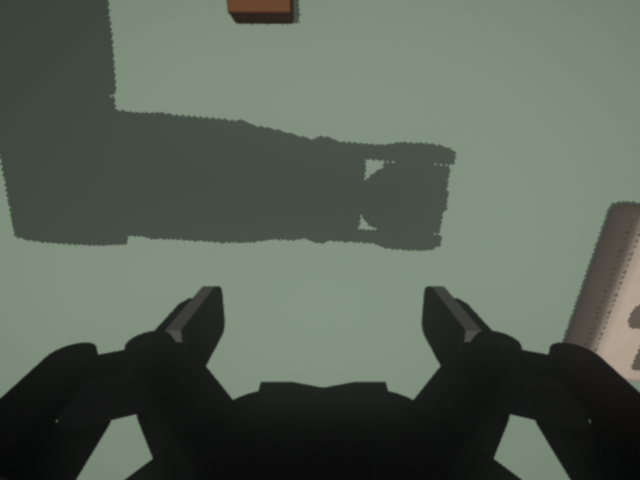

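The top view shows the following:
- **Slide-box candidates:** white with a pale label at (413,294), yellow at (480,255) and brown at (489,337). I choose the white one.
- **Block candidates:** a block with 8 wells in 2x4 at (361,195), and the tube rack with 9 or so caps at (299,300). I choose (361,195).
- **Other things:** the bottle is at (265,158), the carton at (135,268), and the grey tray at (600,135) is irrelevant.

Next come a close crop and the measurements.

```bash
python3 - <<'E'
import numpy as np,cv2
d=np.load('top0.npz');w=d['w'];im=d['im']
cv2.imwrite('pics/crop0.png',cv2.resize(im[120:360,240:540],None,fx=2.6,fy=2.5,interpolation=cv2.INTER_CUBIC))
z=w[...,2]
print('bench z',np.nanmedian(z[200:230,230:330]), [ (z[r,c].round(1)) for r,c in ((380,100),(60,300),(200,540))])
def rect(name,r0,r1,c0,c1,zlo,zhi):
    m=np.zeros(z.shape,bool);m[r0:r1,c0:c1]=1
    m&=(z>zlo)&(z<zhi)
    p=w[m][:,:2].astype(np.float32)
    (c,s,a)=cv2.minAreaRect(p); print(name,len(p),np.round(c,1),np.round(s,1),round(a,1),'z',np.median(z[m]).round(1), 'mean',p.mean(0).round(1))
rect('block',150,240,330,395,30,50)
rect('white',255,335,380,445,22,40)
rect('yellow',220,290,440,520,20,40)
rect('rackcaps',260,340,270,330,25,70)
rect('bottle',130,185,240,290,15,130)
rect('cartonrim',190,350,30,240,70,95)
rect('cartonfloor',240,310,90,190,-5,12)
E
```

```text
bench z -1.0803254921249845 [np.float64(-5.7), np.float64(-1.3), np.float64(-0.9)]
block 1429 [ 673.5 -124.9] [101.4  62.5] 1.6 z 38.7 mean [ 672.7 -124.9]
white 1573 [ 487.3 -220. ] [92. 59.] 10.3 z 28.9 mean [ 486.5 -219.3]
yellow 1528 [ 560.2 -346.9] [58.1 93.3] 24.0 z 28.7 mean [ 559.6 -345.7]
rackcaps 1430 [475.6  -7.1] [94.9 49.9] 11.4 z 35.0 mean [474.7  -7.2]
bottle 860 [741.7  54. ] [50.6 53.7] 15.9 z 74.8 mean [733.9  52.6]
cartonrim 1918 [533.2 286.7] [236.7 184.5] 79.7 z 78.3 mean [535.2 290.1]
cartonfloor 6953 [529.9 293.1] [192.8 132. ] 89.6 z 3.1 mean [529.3 292.3]
```

View pics/crop0.png

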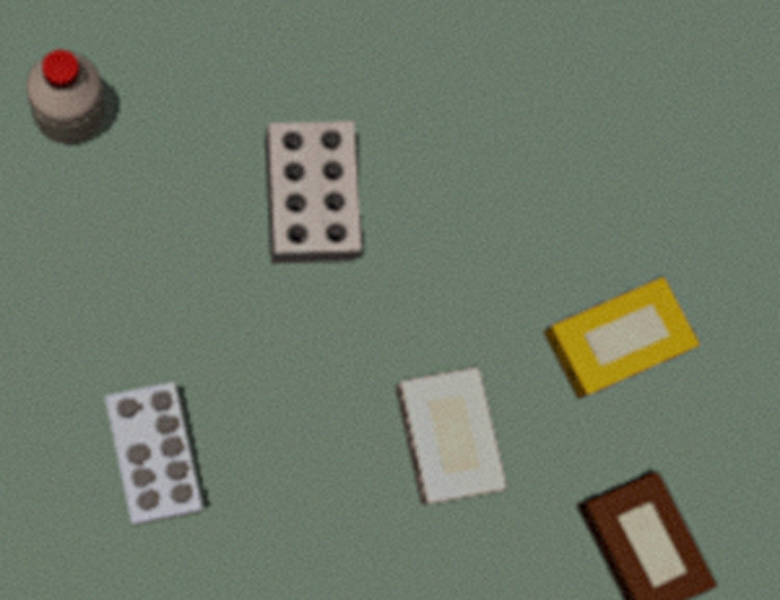

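The close crop agrees: eight open wells on the block, a white box with a label, and a rack with caps. The fitted sizes match (101x62, 92x59, carton 237x184), and the bench reads about z=-1. Next I check IK for the options and hover over the block.

```bash
cat >> h.py <<'E'
def ori(deg):  # jaw direction deg
    a=np.radians(deg); x=np.array([np.cos(a),np.sin(a),0]); y=np.array([0,0,-1.]); return q4(np.column_stack([x,y,np.cross(x,y)]))
E
python3 - <<'E'
from h import *
def t(n,p,degs):
    for g in degs:
        j=bot.ik(p,ori(g)); print(n,g,None if j is None else np.round(j,2))
t('blk',[673.5,-124.9,200],[91.6,-88.4]); t('blk',[673.5,-124.9,24],[91.6,-88.4])
t('car',[533.2,286.7,30],[79.7,-100.3,-10.3,169.7]);t('car',[533.2,286.7,250],[79.7,-100.3,-10.3,169.7])
t('box',[487.3,-220,20],[100.3,-79.7])
s=bot.read_state();print(np.degrees(np.arctan2(*rot(s['tool_rot'])[1::-1,0])), bot.tip_reach)
E
```

```text
blk 91.6 [-0.24  0.65  1.14 -0.    1.36 -1.84]
blk -88.4 [-0.24  0.65  1.14 -0.    1.36  1.31]
blk 91.6 [-0.24  0.84  1.25 -0.    1.06 -1.84]
blk -88.4 [-0.24  0.84  1.25 -0.    1.06  1.31]
car 79.7 [ 0.43  0.68  1.52 -0.    0.94 -0.96]
car -100.3 [ 0.43  0.68  1.52 -0.    0.94  2.18]
car -10.3 [ 0.43  0.68  1.52 -0.    0.94  0.61]
car 169.7 [ 0.43  0.68  1.52 -0.    0.94 -2.53]
car 79.7 [ 0.43  0.42  1.35 -0.    1.36 -0.96]
car -100.3 [ 0.43  0.42  1.35 -0.    1.36  2.18]
car -10.3 [ 0.43  0.42  1.35 -0.    1.36  0.61]
car 169.7 [ 0.43  0.42  1.35 -0.    1.36 -2.53]
box 100.3 [-0.49  0.57  1.74 -0.    0.83 -2.24]
box -79.7 [-0.49  0.57  1.74 -0.    0.83  0.9 ]
-66.23360040958349 19.0
```

```bash
python3 - <<'E'
from h import *
bot.move_gripper(85); bot.move_to([673.5,-124.9,200],ori(-88.4)); bot.dwell(0.3)
c=cam('wrist'); w=cloud(c); cv2.imwrite('pics/w1.png',c['image'])
z=w[...,2]; m=(z>30)&(z<50)&(np.hypot(w[...,0]-673,w[...,1]+125)<75)
print(cv2.minAreaRect(w[m][:,:2].astype(np.float32)),np.median(z[m]),m.sum()); s=bot.read_state();print(s['clock'],s['ee_pos'],s['grip_width'])
E
```

```text
((674.8499755859375, -126.3785400390625), (99.91838836669922, 62.157066345214844), 1.416517734527588) 40.63041514547194 6553
2.8417 [ 673.42240723 -125.15621466  200.03104602] 84.79958169857049
```

View pics/w1.png

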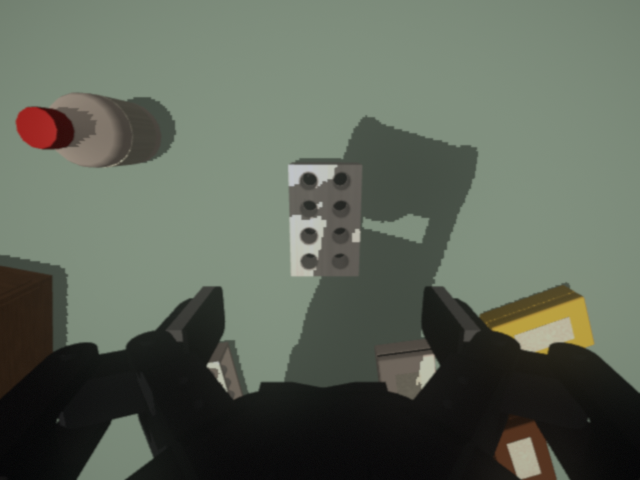

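The wrist view shows the block's eight wells at (325,220) between the jaws. The fit is 99.9x62.2 with its top at 40.6, which agrees with the top view. I grasp and lift.

```bash
python3 - <<'E'
from h import *
def st(t):
    s=bot.read_state();print(t,round(s['clock'],2),s['ee_pos'].round(1),s['grip_width'].round(1),s['ft_force'].round(1))
bot.servo_line([674.5,-126,60],ori(-88.5),speed=150)
print(bot.servo_line([674.5,-126,27],speed=60,until_force=8)); st('down')
bot.move_gripper(50,80); bot.dwell(0.2); st('grip')
bot.servo_line([674.5,-126,50],speed=60); bot.dwell(0.2);st('lift')
bot.servo_line([674.5,-126,220],speed=150)
bot.dwell(0.2); st('up')
c=cam('wrist'); cv2.imwrite('pics/w2.png',c['image'])
E
```

```text
FalseTraceback (most recent call last):
  File "<stdin>", line 5, in <module>
  File "<stdin>", line 3, in st
AttributeError: 'float' object has no attribute 'round'
```

```bash
cat >> h.py <<'E'
def st(t):
    s=bot.read_state();print(t,round(s['clock'],2),s['ee_pos'].round(1),round(float(s['grip_width']),1),s['ft_force'].round(1))
E
python3 - <<'E'
from h import *
st('down')
bot.move_gripper(50,80); bot.dwell(0.2); st('grip')
bot.servo_line([674.5,-126,50],speed=60); bot.dwell(0.2);st('lift')
bot.servo_line([674.5,-126,220],speed=150)
bot.dwell(0.2); st('up')
c=cam('wrist'); cv2.imwrite('pics/w2.png',c['image'])
E
```

```text
down 4.62 [ 674.6 -126.    27.1] 84.7 [ 0.5 -0.1  0.8]
grip 5.17 [ 675.  -126.1   28. ] 60.7 [-0.6  0.7  6.1]
lift 5.9 [ 674.3 -126.    49.5] 60.7 [-0.7  0.4 -4.9]
up 7.38 [ 674.4 -126.   219.3] 60.7 [-0.6  0.3 -5.6]
```

View pics/w2.png

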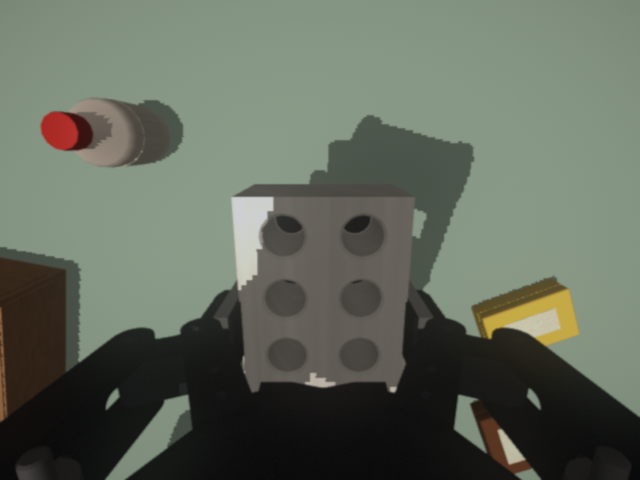

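The block is held level: the rows of wells sit evenly at (285..362, 235..355), the weight is about 5.6 N and the width is 60.7. Now I carry it to the carton.

```bash
python3 - <<'E'
from h import *
C=[533.2,286.7]
bot.move_to([*C,220],ori(-10.3)); bot.dwell(0.2); st('over')
c=cam('wrist'); cv2.imwrite('pics/w3.png',c['image'])
c=cam('top'); cv2.imwrite('pics/t3.png',c['image'][150:400,0:320].repeat(2,0).repeat(2,1))
E
```

```text
over 9.23 [533.6 286.  219.9] 60.9 [-0.5  0.6 -5.6]
```

View pics/w3.png

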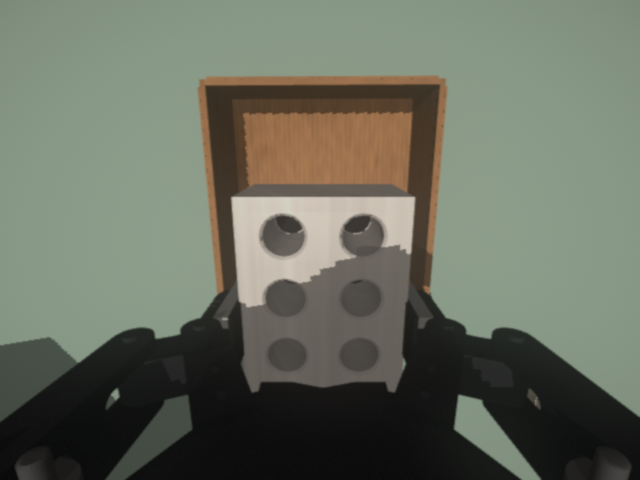

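View pics/t3.png

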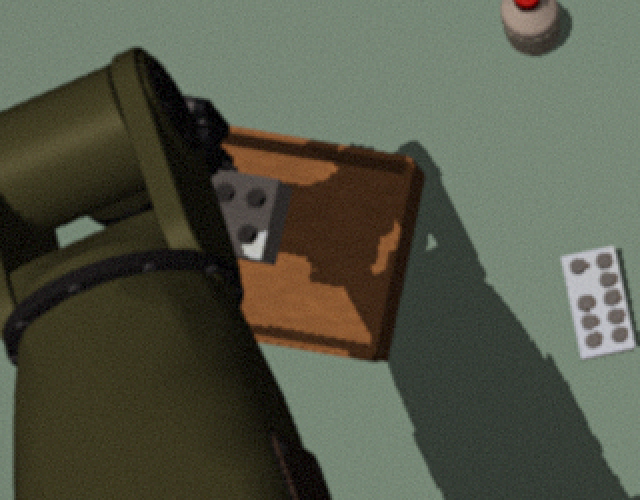

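The carton rim spans columns 200 to 445 and the block 233 to 413, so the block is centred and aligned. I lower it.

```bash
python3 - <<'E'
from h import *
C=[533.2,286.7]
bot.servo_line([*C,45],speed=140); bot.dwell(0.2); st('low')
print(bot.servo_line([*C,28],speed=18,until_force=4)); st('touch')
bot.dwell(0.2); bot.move_gripper(80); bot.dwell(0.2); st('open')
bot.servo_line([*C,90],speed=80); bot.servo_line([*C,230],speed=200)
c=cam('wrist'); w=cloud(c); cv2.imwrite('pics/w4.png',c['image'])
z=w[...,2]; m=(z>35)&(z<55)&(np.hypot(w[...,0]-533,w[...,1]-287)<65)
print(cv2.minAreaRect(w[m][:,:2].astype(np.float32)),np.median(z[m]),m.sum())
m=(z>72)&(z<90)&(np.hypot(w[...,0]-533,w[...,1]-287)<170)
q=w[m]; print('rim',cv2.minAreaRect(q[:,:2].astype(np.float32)),np.median(q[:,2]))
st('end')
E
```

```text
low 10.93 [533.4 286.8  45.5] 60.8 [ 0.1 -0.3 -4.9]
True
touch 11.63 [533.1 286.6  31.9] 60.7 [-1.2 -1.2  6.1]
open 12.37 [532.4 286.3  30.8] 80.0 [0.2 0.2 0.4]
((532.8984375, 286.6947021484375), (99.99974060058594, 62.118316650390625), 79.68620300292969) 44.605915971323014 5560
rim ((533.3717651367188, 284.9010314941406), (234.1414794921875, 184.83189392089844), 79.86077117919922) 79.99953014603813
end 14.16 [532.8 286.5 228.2] 80.2 [ 0.2 -0.8  0.1]
```

View pics/w4.png

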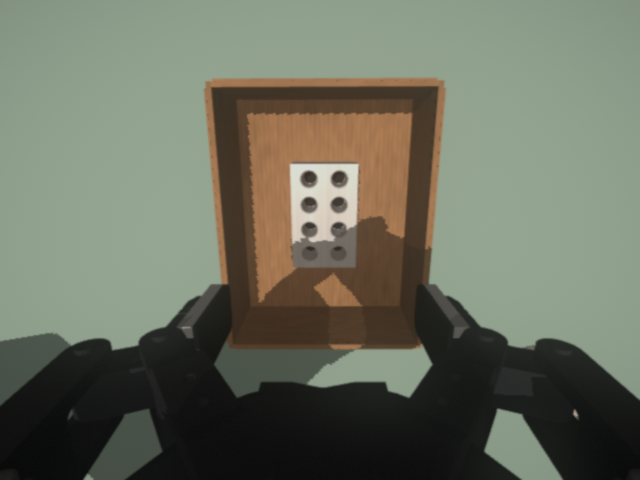

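The block is flat at (532.9,286.7), within 2 mm of the carton centre, with its top at 44.6 and the wells up at (325,215). Next is the slide box.

```bash
python3 - <<'E'
from h import *
bot.move_gripper(85); bot.move_to([487.3,-220,200],ori(-79.7)); bot.dwell(0.3)
c=cam('wrist'); w=cloud(c); cv2.imwrite('pics/w5.png',c['image'])
z=w[...,2]; m=(z>24)&(z<40)&(np.hypot(w[...,0]-487,w[...,1]+220)<65)
print(cv2.minAreaRect(w[m][:,:2].astype(np.float32)),np.median(z[m]),m.sum()); st('')
E
```

```text
((488.846923828125, -221.42825317382812), (91.36312103271484, 58.082763671875), 10.130605697631836) 30.815056066836178 6283
 16.58 [ 487.4 -219.8  200. ] 84.9 [-0.4 -0.4 -1. ]
```

View pics/w5.png

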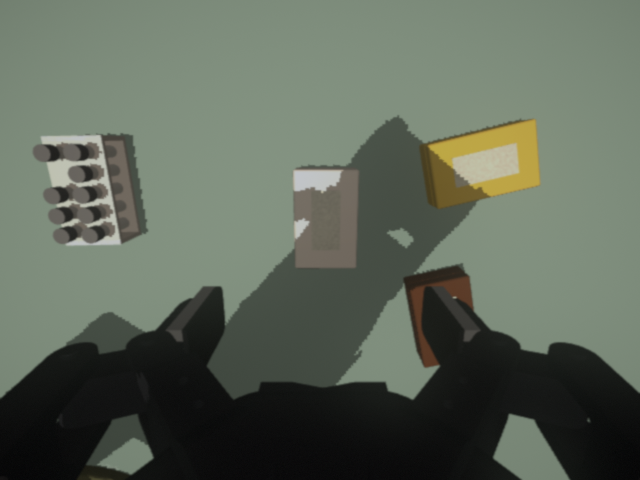

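The white box with its label is at (325,218), in line with the jaws; yellow at (480,160) and brown at (440,310) are clear of them. The fit is 91.4x58.1 with its top at 30.8. I grasp it.

```bash
python3 - <<'E'
from h import *
P=[488.5,-221.2]
bot.servo_line([*P,60],ori(-79.8),speed=150)
print(bot.servo_line([*P,28],speed=60,until_force=8)); st('down')
bot.move_gripper(45,40); bot.dwell(0.2); st('grip')
bot.servo_line([*P,50],speed=60); bot.dwell(0.2);st('lift')
bot.servo_line([*P,240],speed=150)
bot.dwell(0.2); st('up')
c=cam('wrist'); cv2.imwrite('pics/w6.png',c['image'])
E
```

```text
False
down 18.35 [ 488.6 -221.2   28. ] 84.7 [ 0.4  0.1 -0.1]
grip 18.93 [ 488.7 -221.3   28.5] 57.4 [-0.9  1.3  5.6]
lift 19.64 [ 488.3 -221.1   49.7] 57.3 [-0.1 -0.1 -0.8]
up 21.26 [ 488.4 -221.2  239.5] 57.3 [-0.5  0.3 -2. ]
```

View pics/w6.png

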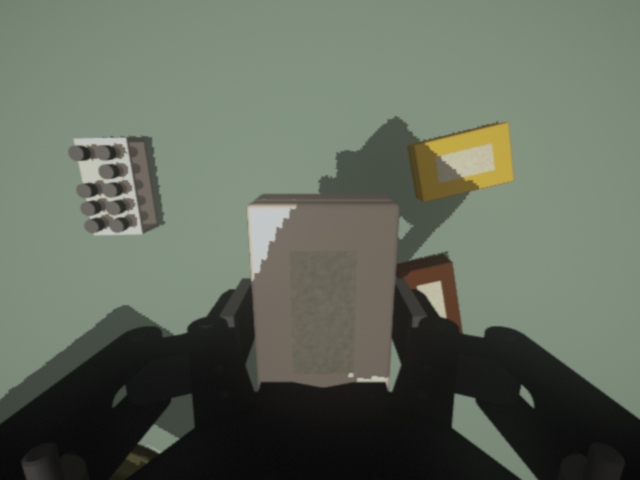

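The box is held level and square. I set it on the block, expecting contact at TCP z of about 72.

```bash
python3 - <<'E'
from h import *
C=[532.9,286.7]
bot.move_to([*C,240],ori(-10.3)); st('over')
bot.servo_line([*C,84],speed=130); bot.dwell(0.3); st('low')
print(bot.servo_line([*C,69.5],speed=14,until_force=3)); st('touch')
E
```

```text
over 23.16 [533.3 285.8 240. ] 57.1 [ 0.9  0.3 -0.2]
low 24.81 [533.  286.8  84.3] 56.6 [ 0.2  0.1 -0.9]
True
touch 25.58 [532.8 286.6  72.5] 57.1 [-1.5 -0.3  5.9]
```

Contact came exactly at the expected height. I release, withdraw and look.

```bash
python3 - <<'E'
from h import *
C=[532.9,286.7]
bot.dwell(0.2); bot.move_gripper(80); bot.dwell(0.2); st('open')
bot.servo_line([*C,130],speed=80); bot.servo_line([*C,240],speed=200); bot.dwell(0.2)
c=cam('wrist'); w=cloud(c); cv2.imwrite('pics/w7.png',c['image'])
z=w[...,2]; m=(z>66)&(z<82)&(np.hypot(w[...,0]-533,w[...,1]-287)<60)
q=w[m];print(cv2.minAreaRect(q[:,:2].astype(np.float32)),np.median(q[:,2]),m.sum(), np.linalg.lstsq(np.c_[q[:,:2]-q[:,:2].mean(0),np.ones(len(q))],q[:,2],rcond=None)[0])
bot.move_to([420,-300,300],ori(-60)); bot.dwell(.2); st('away')
c=cam('top'); w=cloud(c); z=w[...,2]; cv2.imwrite('pics/t7.png',c['image'])
for n,r0,r1,c0,c1,a,b in (('rack',260,340,270,330,25,70),('bottle',130,185,240,290,15,130)):
    m=np.zeros(z.shape,bool);m[r0:r1,c0:c1]=1;m&=(z>a)&(z<b);print(n,w[m].mean(0).round(1))
E
```

```text
open 26.34 [532.5 286.5  71.8] 80.3 [-0.5 -0.6  0.1]
((532.6979370117188, 286.51885986328125), (91.7552261352539, 58.12745666503906), 79.78269958496094) 74.82052419345729 6521 [-6.49583320e-04 -1.05877697e-03  7.47949221e+01]
away 30.52 [ 420.3 -299.7  299.9] 80.6 [-0.8 -0.3 -0.7]
rack [474.6  -7.1  39.6]
bottle [733.9  52.7  73.4]
```

View pics/w7.png

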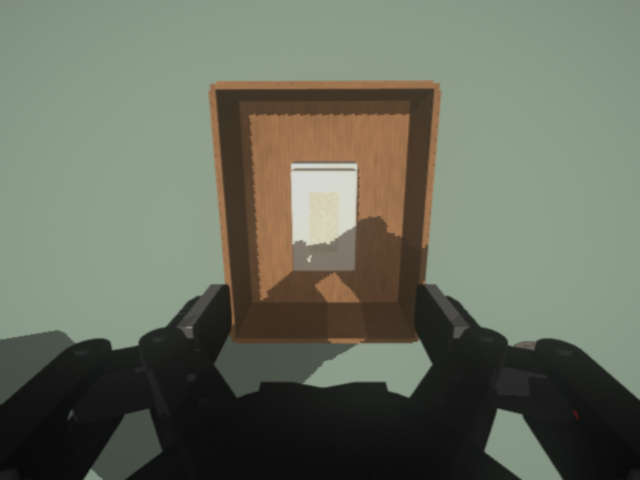

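View pics/t7.png

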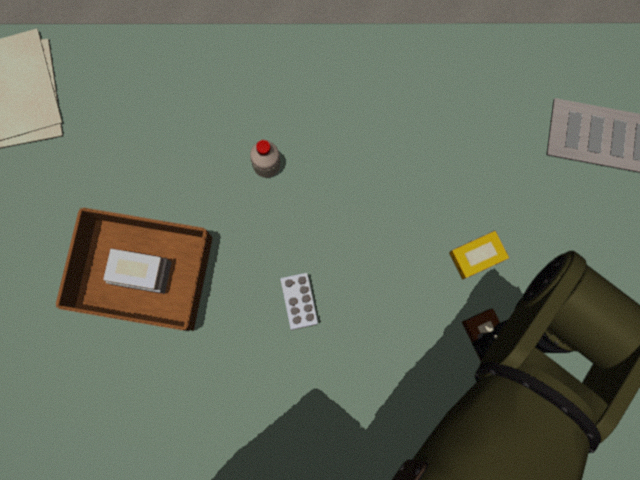

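Both pictures show the white box flat, label up, on the block in the carton at (325,215) wrist and (135,270) top. The rack at (299,300) and the bottle at (265,158) have not moved. I hand in.

```bash
python3 - <<'E'
from h import *
bot.finish_job(); st('done')
E
```

```text
the job is handed in; nothing more can be done
the job is handed in; nothing more can be done
```

The heating block and the white slide box are both in the carton, block at the bottom and box on top. I handed the job in with the arm well clear, at about 30.5 s of the 64 s allowed.

- **Block:** it lies flat, wells up, at (532.9, 286.7), within about 2 mm of the carton's centre. Its top reads z = 44.6, and it was lowered under force control before I let go.
- **Slide box:** it lies flat, lid up, on the block at (532.7, 286.5). That is about 0.3 mm from the block's centre and 0.1° off its long sides; its top reads z = 74.8, with a tilt of about 0.1°.
- **Rack and bottle:** both measure within 0.2 mm of their starting positions.

No check failed. The top and wrist cameras disagreed by about 1.5 to 2 mm throughout, which is within the stated calibration. The closing fingertips pressed on the bench with about 6 N at each pick.

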